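# Stroke the crate's vent flaps shut

### The job

The four small vent flaps on the lid of the green crate have been left standing open. Starting at the latch end, run your fingertips lightly along the row to its other end, so that the flaps fold down flat one after another; do it in one stroke, staying close over the row until the last flap is down. Only stroke, do not press hard, and leave the squat jar and red lid on the crate, and everything else on the bench, where they are.

Things in the scene. Friction and masses are not known exactly. Their poses are not given: they have to be found in the camera images.
- crate: green crate, a closed box 240 (own x) by 300 (own y) by 130 mm high, fixed to the bench. Origin: centre of its underside, z up. A steel toggle latch (not used) sits on its -y end face. A steel strip with four vent flaps in a row runs along own y on the lid, 50 mm to the -x side of the lid's middle.
- row_mid (a point): middle of the upper face of the steel strip (52 wide, 226 long along the crate's y) under the flaps, 6 mm above the lid, 136 above the bench. The strip rides on a springy seal: it starts to give at about 1 N and sinks about 1 mm for each further 2 N, at most 5 mm.
- row_start (a point): start of the row at the latch end: the point on the hinge line of flap 1, mid-width of the flaps, at the height of the upper face of a folded-down flap (139 mm above the bench). From here the row runs straight along the crate's +y to row_end, 198 mm away.
- row_end (a point): end of the row: mid-width of the free edge of flap 4 when folded flat, same height as row_start.
- flap1 (a joint): angle of vent flap 1 from the latch end, rad: 0 folded flat, 0.65 to 1 as found, 1.15 the stop. Metal plate 38 wide, 42 along the row, 3 mm thick, hinged at its edge nearer the latch end (0 mm from row_start); the free edge rises towards row_end, so stroking from row_start to row_end folds it. Light friction hinge (0.006 N m), stays where left.
- flap2 (a joint): angle of vent flap 2 from the latch end, rad: 0 folded flat, 0.65 to 1 as found, 1.15 the stop. Metal plate 38 wide, 42 along the row, 3 mm thick, hinged at its edge nearer the latch end (52 mm from row_start); the free edge rises towards row_end, so stroking from row_start to row_end folds it. Light friction hinge (0.006 N m), stays where left.
- flap3 (a joint): angle of vent flap 3 from the latch end, rad: 0 folded flat, 0.65 to 1 as found, 1.15 the stop. Metal plate 38 wide, 42 along the row, 3 mm thick, hinged at its edge nearer the latch end (104 mm from row_start); the free edge rises towards row_end, so stroking from row_start to row_end folds it. Light friction hinge (0.006 N m), stays where left.
- flap4 (a joint): angle of vent flap 4 from the latch end, rad: 0 folded flat, 0.65 to 1 as found, 1.15 the stop. Metal plate 38 wide, 42 along the row, 3 mm thick, hinged at its edge nearer the latch end (156 mm from row_start); the free edge rises towards row_end, so stroking from row_start to row_end folds it. Light friction hinge (0.006 N m), stays where left.
- squat_jar: short squat glass jar with a flat metal cap, diameter 62, height 45; stands loose on the crate's lid beside the flap row; to be left alone (sizes in mm).
- red_lid: red plastic lid, a disc of diameter 68, height 12, lying loose on the crate's lid beside the flap row; to be left alone (sizes in mm).
- tall_jar1: tall glass jar with metal cap, diameter 76, height 165, loose on the bench; to be left alone (sizes in mm).
- tall_jar2: another tall glass jar, same as tall_jar1; to be left alone (sizes in mm).
- tall_jar3: another tall glass jar, same as tall_jar1; to be left alone (sizes in mm).
- dish: white ceramic dish, diameter 160, height 35, loose on the bench; to be left alone (sizes in mm).
- brush: small flat brush with a wooden handle, lying on the bench; to be left alone (sizes in mm).

How it is judged:
On the way, in this order (a step that is already met when the one before it is completed fails the run):
1. flap 1, counted from the latch end, is folded down (within 0.2 rad of flat) (value of joint flap1 below 0.2 rad), for 0.05 s.
2. flap 2, counted from the latch end, is folded down (within 0.2 rad of flat) (value of joint flap2 below 0.2 rad), for 0.05 s.
3. flap 3, counted from the latch end, is folded down (within 0.2 rad of flat) (value of joint flap3 below 0.2 rad), for 0.05 s.
4. flap 4, counted from the latch end, is folded down (within 0.2 rad of flat) (value of joint flap4 below 0.2 rad), for 0.05 s.
At the end, for the whole second after the job is handed in: All four flaps lie within 0.2 rad of flat, and the jars, red lid, dish and brush are within 15 mm of where they stood (value of joint each of flap1, flap2, flap3, flap4 below 0.2 rad and distance of each of squat_jar, red_lid, tall_jar1, tall_jar2, tall_jar3, dish, brush from where it was at the start of the episode below 0.015 m); the robot touches nothing.
It fails at once if the crate, its strip or flaps are pressed or shoved with more than 25 N (contact force between any of the arm, the fingers and crate above 25 N).
It fails at once if the fingers leave the row in mid-stroke: with the first flap down and the last still up, the grasp point is over 70 mm above the folded flaps (fingertips some 50 mm above them) (value of joint flap1 below 0.2 rad and value of joint flap4 above 0.3 rad and z of the grasp point in the frame of row_start above 0.07 m).
It fails at once if a bystander is lifted, carried or pushed more than 15 mm (distance of any of squat_jar, red_lid, tall_jar1, tall_jar2, tall_jar3, dish, brush from where it was at the start of the episode above 0.015 m).
It also fails if it takes over 40 s, if anything falls off the work surface, if the arm or the gripper's body presses on something with over 40 N, if the wrist force passes 120 N, or if a joint passes its speed limit or range.

### The arm

A 6-joint arm with a two-finger parallel gripper is mounted at the origin on the work surface. World frame = base frame: x ahead of the robot, y to its left, z up, the work surface at z = 0. Lengths are in m, angles in rad, forces in N, time in s.
With the tool pointing down it reaches from about 0.4 to 0.825 m from the base axis. Payload 7 kg.
Tool frame: the origin (TCP) lies on the centre line of the jaws, within the pads' length; the fingertips stand ctrl.finger_overhang ahead of it and the grasp point (between the pads) lies 11 mm behind it (ctrl.finger_overhang is the distance from the TCP to the fingertips, in m); z points along the fingers, y is the line along which they close (so a half turn about z gives the same grasp; the last joint's range is limited). The gripper opens to 85 mm and grips with 20 to 120 N. Pads are 22 mm wide; open, the fingers measure 114 mm over their backs; the gripper's body (76 mm by 85 mm) begins 54 mm behind the grasp point. The pads swing forward as they close: fully open they stand 13 mm farther back than shut.
Start: joints at [1.533, 0.359, 0.012, 0, -1.224, -0.288], TCP at [0.216, 0.639, 0.239] pointing down, gripper open.
Joint ranges: [-3.07, 3.07], [-1.43, 2.12], [-1.02, 1.25], [-3.03, 1.67], [-3.05, -0], [-3.03, 3.03]. Speed limits (rad/s): [2.39, 2.39, 3.01, 3.14, 3.14, 3.14].

### API

Orientations are given as a unit quaternion [x, y, z, w].
In Python, from bench import ctrl gives the robot as it stands.
- The arm moves only by the tool arm_command, never from a script. Its argument "rows" is a list of rows, each a list of 4 numbers: the shift along the tool's x, y, z in mm, then the turn about the tool's z in degrees. A call has 1 to 8 rows; each row shifts and turns the commanded pose from where the row before left it, along the tool's axes as they then stand; what a row does not reach is not made up. A row lasts 1/8 s, in which the tool goes at most 62.5 mm and 10.7 degrees, less where a joint would pass 70% of its speed; a pose out of reach is approached as far as the arm can. A call is refused whole if a number of a shift passes 62.5 or a number of a turn 10.7, either way. A call with a gripper value outside its range is refused whole. "fingers" is the gripper command: -1 is shut, 1 is fully open, values between are in proportion, set as the call begins (left out, the last holds). The fingers move at their own pace and stop on an object; "squeeze" is the grip in N (left out, the last holds). Time passes only in rows, so rows that do not move let the fingers close. It gives the time, the measured TCP pose, the force, the opening and the grip force at its end, in the units of the state.
- ctrl.get_obs(): the state, without advancing time (a new reading comes with each control period).
- ctrl.grab_frame(name): name is "scene" or "top"; returns (picture, depth): 400x640x3 uint8, red, green, blue; 400x640 float32, m along the optical axis (not along the pixel's ray), 0 where there is no reading.
- ctrl.calibration(name): a dict with "intrinsics" (3x3 intrinsics, pixels), "dist_coeffs" ([k1, k2, p1, p2, k3] as OpenCV has them; the pictures are not rectified), "eye" and "orientation" of the camera in the world. Camera axes: x right, y up, looking along -z (the intrinsics and any distortion apply to the point x, -y, -z); pixel columns grow to the right and rows downward; lengths in m; the calibration is good to about 2 mm. A picture is of the moment at which its call begins. calibration takes no time and is no camera call.
- ctrl.hand_in(): hands the job in; it is judged then, once.
The state is a dict: "time_s": time; "joint_pos": joint angles; "qd": joint speeds; "joint_efforts": joint torques, N m; "ee_pos": TCP position; "tcp_rot": TCP orientation; "wrist_force": force on the tool from outside, world axes, zero at the start; "wrist_torque": the same for the moment, N m; "width": finger opening in m; "grasp_force": force on a finger pad.
Only numpy, scipy, OpenCV 4.12 (cv2) and the standard library are available. Lean on these libraries where they do the work, as an engineer would, in place of code of your own. Each camera call takes 0.05 s, during which the arm holds its last target. There are 200 camera calls.

## Working session

There is one attempt and no reset: what is moved stays moved. The work goes in short steps, Python scripts to look and compute and a tool call to move; the robot and the scene stay as the last step left them, time stands still between calls to the robot, and variables do not carry over. Pictures are saved under pics/ and viewed, at most 10 in all, crops included, and the job is handed in when it is done.

Besides the shell and the picture viewer there is one more tool, called after ">>>" by a JSON object that holds its "op" and its "data". arm_command: Moves the arm, as the interface text tells. Its arguments: {"type":"object","properties":{"rows":{"type":"array"},"fingers":{"type":"number"},"squeeze":{"type":"number"}},"required":["rows"]}

```bash
mkdir -p pics; cat > h.py <<'E'
import numpy as np, cv2
from scipy.spatial.transform import Rotation as R
from bench import ctrl
def cam(n):
    c=ctrl.calibration(n); return np.array(c["intrinsics"],float),np.array(c["dist_coeffs"],float),np.array(c["eye"]),c["orientation"]
def rot(o):
    o=np.array(o); return o if o.shape==(3,3) else R.from_quat(o).as_matrix()
def pts(n,uv,depth=None,z=None):
    K,d,e,o=cam(n); uv=np.array(uv,float).reshape(-1,1,2)
    p=cv2.undistortPoints(uv,K,d).reshape(-1,2)
    ray=np.c_[p[:,0],-p[:,1],-np.ones(len(p))]@rot(o).T
    t=np.asarray(depth) if depth is not None else (z-e[2])/ray[:,2]
    return e+ray*np.reshape(t,(-1,1))
E
python3 - <<'E'
from h import *
for n in("scene","top"):
    im,d=ctrl.grab_frame(n); cv2.imwrite(f"pics/{n}.png",im[:,:,::-1]); np.savez(f"{n}.npz",im=im,d=d)
    print(n,ctrl.calibration(n))
o=ctrl.get_obs(); print(o, ctrl.finger_overhang)
E
```

```text
scene {'intrinsics': array([[393.28810277,   0.        , 314.81444406],
       [  0.        , 393.28810277, 205.10550229],
       [  0.        ,   0.        ,   1.        ]]), 'dist_coeffs': array([-0.08731491,  0.        ,  0.        ,  0.        ,  0.        ]), 'eye': array([1.15785189, 0.17008178, 1.00053769]), 'orientation': array([0.18560043, 0.23580118, 0.75810663, 0.57898585])}
top {'intrinsics': array([[433.04479188,   0.        , 316.21127114],
       [  0.        , 433.04479188, 200.48886177],
       [  0.        ,   0.        ,   1.        ]]), 'dist_coeffs': array([-0.10103651,  0.        ,  0.        ,  0.        ,  0.        ]), 'eye': array([0.34392556, 0.0099359 , 1.38948609]), 'orientation': array([-0.04611975,  0.05231189,  0.71361066, -0.69706259])}
{'time_s': 0.1, 'joint_pos': array([ 1.53309041e+00,  3.59302542e-01,  1.11530876e-02, -3.18089903e-04,
       -1.22410836e+00, -2.88097054e-01]), 'qd': array([ 0.00012199, -0.00188368,  0.00119744,  0.00172379,  0.00107403,
       -0.0017349 ]), 'joint_efforts': array([-5.53316331e-04, -5.84765553e+01,  2.94110048e+01,  6.95459917e+00,
       -3.16745027e-03,  9.59472544e-06]), 'ee_pos': array([0.21593563, 0.63908149, 0.23846501]), 'tcp_rot': array([ 9.86751811e-01, -1.62235345e-01, -5.71252913e-05,  7.43697343e-04]), 'wrist_force': array([ 0.41838003, -0.22453426,  0.01307157]), 'wrist_torque': array([-0.04696016,  0.02578104,  0.0094561 ]), 'grasp_force': 0.0, 'width': 0.08565559161557389} 0.008
```

View pics/scene.png

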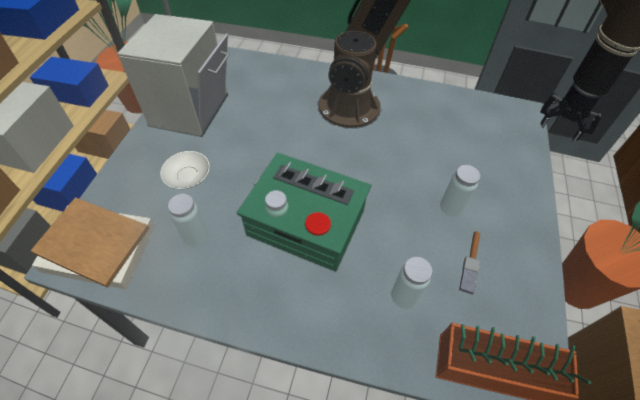

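View pics/top.png

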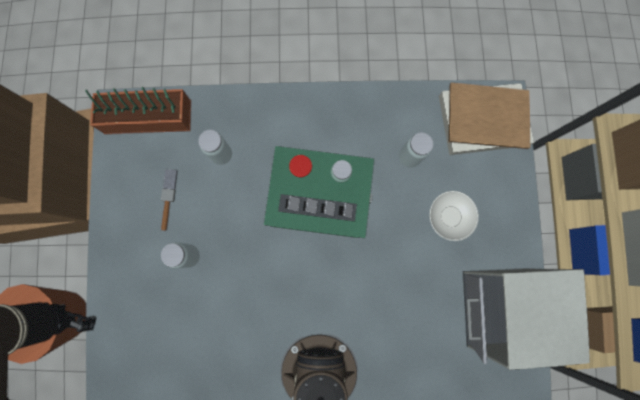

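```bash
python3 - <<'E'
from h import *
o=[]
for n in("top","scene"):
    f=np.load(n+".npz"); im,d=f["im"],f["d"]
    vv,uu=np.mgrid[0:400,0:640]
    P=pts(n,np.c_[uu.ravel(),vv.ravel()],depth=d.ravel()).reshape(400,640,3)
    hsv=cv2.cvtColor(im,cv2.COLOR_RGB2HSV)
    box=np.zeros((400,640),bool); box[130:270,220:400]=1
    g=box&(hsv[...,0]>50)&(hsv[...,0]<90)&(hsv[...,1]>90)
    lid=g&(abs(P[...,2]-.13)<.012)
    print(n,"lid z",np.median(P[lid][:,2]))
    r=cv2.minAreaRect((P[lid][:,:2]*1000).astype(np.float32)); print("lid rect",r)
    # plane-cast version at z=.13 of lid contour
    m=cv2.morphologyEx(lid.astype(np.uint8),cv2.MORPH_CLOSE,np.ones((25,25)))
    c=max(cv2.findContours(m,0,2)[0],key=cv2.contourArea)
    print("cast",cv2.minAreaRect((pts(n,c.reshape(-1,2),z=.13)[:,:2]*1000).astype(np.float32)))
    # strip: dark grey within lid
    s=(m>0)&(hsv[...,1]<70)&(hsv[...,2]<110)
    s=cv2.morphologyEx(s.astype(np.uint8),cv2.MORPH_CLOSE,np.ones((7,7)))
    c=max(cv2.findContours(s,0,2)[0],key=cv2.contourArea)
    print("strip cast",cv2.minAreaRect((pts(n,c.reshape(-1,2),z=.136)[:,:2]*1000).astype(np.float32)))
    hi=box&(P[...,2]>.15)&(P[...,2]<.2)&(d>0)
    k,l,st,ce=cv2.connectedComponentsWithStats(hi.astype(np.uint8))
    for i in range(1,k):
        if st[i,4]>8: q=P[l==i]; print("blob",st[i],q.mean(0).round(3),"min",q.min(0).round(3),"max",q.max(0).round(3))
    sx={"top":(255,140,130,110),"scene":(235,150,140,120)}[n]; x,y,w,h=sx
    o.append(cv2.resize(im[y:y+h,x:x+w,::-1],(640,290 if 0 else int(640*h/w)))[:540])
cv2.imwrite("pics/c.png",cv2.resize(np.hstack([cv2.resize(a,(400,340)) for a in o]),(800,340)))
E
```

```text
top lid z 0.1298590766021016
lid rect ((547.7744750976562, -12.212646484375), (292.0716552734375, 235.10562133789062), 81.33973693847656)
cast ((547.6693115234375, -12.617050170898438), (291.5378723144531, 234.93519592285156), 81.28118133544922)
strip cast ((499.922607421875, -5.4625244140625), (226.66317749023438, 53.15150451660156), 81.29689025878906)
blob [332 160  20  21 309] [ 0.602 -0.078  0.173] min [ 0.576 -0.107  0.15 ] max [ 0.63  -0.051  0.18 ]
blob [288 196   9  15  93] [0.511 0.067 0.161] min [0.491 0.055 0.15 ] max [0.53  0.078 0.175]
blob [306 198   9  15  83] [0.503 0.016 0.162] min [0.484 0.003 0.15 ] max [0.524 0.027 0.174]
blob [325 201   8  14  83] [ 0.495 -0.036  0.162] min [ 0.476 -0.048  0.15 ] max [ 0.514 -0.027  0.173]
blob [344 203   7  15  75] [ 0.487 -0.09   0.163] min [ 0.467 -0.1    0.15 ] max [ 0.506 -0.08   0.175]
scene lid z 0.12833945129473362
lid rect ((552.9378051757812, -12.459152221679688), (298.0274658203125, 243.61465454101562), 81.28755950927734)
cast ((556.9891967773438, -11.831069946289062), (297.8533020019531, 243.3951416015625), 81.22821807861328)
strip cast ((500.21466064453125, -4.678009033203125), (225.7913360595703, 61.179866790771484), 81.23538970947266)
blob [280 162  11  13  36] [ 0.493 -0.088  0.164] min [ 0.473 -0.1    0.15 ] max [ 0.51  -0.079  0.172]
blob [298 169  10  12  47] [ 0.501 -0.035  0.162] min [ 0.48  -0.045  0.15 ] max [ 0.519 -0.026  0.172]
blob [315 175  11  13  59] [0.508 0.016 0.16 ] min [0.487 0.005 0.15 ] max [0.526 0.027 0.169]
blob [333 181  11  13  57] [0.516 0.068 0.161] min [0.496 0.058 0.15 ] max [0.537 0.078 0.172]
blob [265 191  22  23 371] [ 0.612 -0.077  0.17 ] min [ 0.579 -0.107  0.15 ] max [ 0.635 -0.051  0.178]
```

View pics/c.png

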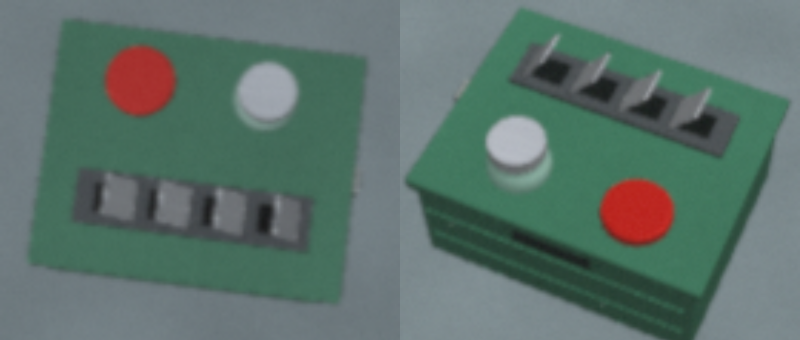

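>>> {"op": "arm_command", "data": {"rows": [[0,0,-20,-5],[0,0,-20,-5],[0,0,0,0],[0,0,0,0],[0,0,0,0],[0,0,0,0]], "fingers": -1}}

```text
time_s: 0.85
ee_pos: [0.216, 0.6392, 0.2785]
tcp_rot: [0.997, -0.076, -0.0, 0.001]
wrist_force: [-0.5, -0.5, -0.1]
width: 0.0002
grasp_force: 0.0
```

```bash
cat > rel.py <<'E'
from h import *
import sys
o=ctrl.get_obs(); Rm=R.from_quat(o["tcp_rot"]).as_matrix(); p=o["ee_pos"]
a=np.radians(81.3); d=np.array([np.cos(a),np.sin(a),0])
for s in (-30,0,198,215):
    t=np.array([.500,-.005,.139])+d*(s-99)/1000
    print(s,"tool delta TCP mm",(Rm.T@(t-p)*1000).round(1))
print(o["time_s"],p.round(4),"x ang",np.degrees(np.arctan2(Rm[1,0],Rm[0,0])).round(2),"tip z",p[2]-ctrl.finger_overhang,ctrl.finger_overhang,o["width"],o["wrist_force"].round(2))
E
python3 rel.py
```

```text
-30 tool delta TCP mm [378.1 722.8 140.4]
0 tool delta TCP mm [378.1 692.8 140.4]
198 tool delta TCP mm [378.1 494.8 140.1]
215 tool delta TCP mm [378.1 477.8 140.1]
0.85 [0.216  0.6392 0.2785] x ang -8.69 tip z 0.27054422350195645 0.008 0.00023233512201490623 [-0.54 -0.54 -0.06]
```

>>> {"op": "arm_command", "data": {"rows": [[20,25,0,0],[35,45,0,0],[35,45,0,0],[35,45,0,0],[35,45,0,0],[35,45,0,0],[35,45,0,0],[35,45,0,0]]}}

```text
time_s: 1.85
ee_pos: [0.4273, 0.2617, 0.2795]
tcp_rot: [0.997, -0.076, 0.0, -0.0]
wrist_force: [0.5, 0.5, 1.2]
width: -0.0001
grasp_force: 0.0
```

>>> {"op": "arm_command", "data": {"rows": [[20,55,0,0],[20,55,0,0],[20,55,0,0],[20,55,0,0],[20,50,0,0],[13,50,0,0],[0,30,0,0],[0,0,0,0]]}}

```text
time_s: 2.85
ee_pos: [0.4853, -0.1014, 0.279]
tcp_rot: [0.997, -0.077, -0.0, 0.0]
wrist_force: [-0.4, 1.0, 0.2]
width: 0.0001
grasp_force: 0.0
```

```bash
python3 rel.py
```

```text
-30 tool delta TCP mm [1.00e-01 3.14e+01 1.40e+02]
0 tool delta TCP mm [1.0e-01 1.4e+00 1.4e+02]
198 tool delta TCP mm [  -0.5 -196.6  140. ]
215 tool delta TCP mm [  -0.5 -213.6  140. ]
2.85 [ 0.4853 -0.1014  0.279 ] x ang -8.86 tip z 0.2710133904275219 0.008 0.00012888260008142073 [-0.4   1.01  0.22]
```

>>> {"op": "arm_command", "data": {"rows": [[0,33,0,0],[0,0,40,0],[0,0,40,0],[0,0,25,0],[0,0,10,0],[0,0,0,0],[0,0,0,0]]}}

```text
time_s: 3.72
ee_pos: [0.4817, -0.132, 0.1655]
tcp_rot: [0.997, -0.075, 0.001, -0.0]
wrist_force: [0.4, -0.0, 0.2]
width: -0.0003
grasp_force: 0.0
```

```bash
python3 rel.py; python3 - <<'E'
from h import *
im,d=ctrl.grab_frame("scene")
cv2.imwrite("pics/d.png",cv2.resize(im[130:230,230:390,::-1],(800,500),interpolation=cv2.INTER_CUBIC))
E
```

```text
-30 tool delta TCP mm [-1.1  0.7 26.5]
0 tool delta TCP mm [ -1.1 -29.3  26.5]
198 tool delta TCP mm [  -0.9 -227.3   26.5]
215 tool delta TCP mm [  -0.9 -244.3   26.5]
3.725 [ 0.4817 -0.132   0.1655] x ang -8.64 tip z 0.15745691728749547 0.008 -0.00028661697448729165 [ 0.42 -0.01  0.19]
```

View pics/d.png

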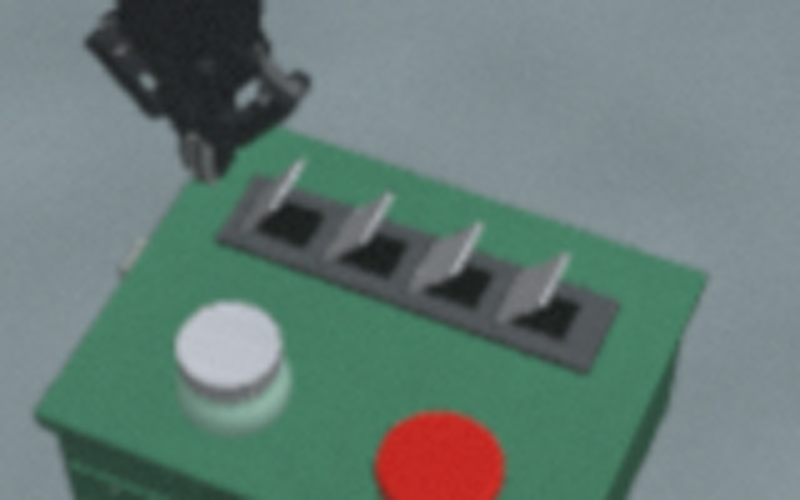

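>>> {"op": "arm_command", "data": {"rows": [[-1,0,5,0],[0,0,4,0],[0,0,2,0],[0,0,0,0]]}}

```text
time_s: 4.28
ee_pos: [0.4797, -0.1322, 0.1531]
tcp_rot: [0.997, -0.076, -0.0, 0.0]
wrist_force: [-0.1, 0.0, 0.0]
width: 0.0001
grasp_force: 0.0
```

>>> {"op": "arm_command", "data": {"rows": [[0,0,2,0],[0,0,2,0],[0,0,2,0],[0,0,0,0],[0,0,0,0]]}}

```text
time_s: 4.9
ee_pos: [0.4798, -0.1321, 0.1473]
tcp_rot: [0.997, -0.076, -0.0, 0.0]
wrist_force: [-0.2, -0.5, 0.7]
width: 0.0001
grasp_force: 0.0
```

```bash
python3 rel.py; python3 - <<'E'
from h import *
im,d=ctrl.grab_frame("scene")
vv,uu=np.mgrid[0:400,0:640]
P=pts("scene",np.c_[uu.ravel(),vv.ravel()],depth=d.ravel()).reshape(400,640,3)
o=ctrl.get_obs()["ee_pos"]
m=(im.max(2)<200)&(d>0)&(np.hypot(P[...,0]-o[0],P[...,1]-o[1])<.025)&(P[...,2]>.134)
print(np.sort(P[m][:,2])[:12].round(4),m.sum())
m=(d>0)&(np.abs(P[...,0]-o[0])<.05)&(P[...,1]>o[1]+.03)&(P[...,1]<o[1]+.12)&(P[...,2]>.18)
print(P[m][np.argsort(P[m][:,2])][:5].round(3))
E
```

```text
-30 tool delta TCP mm [0.7 0.3 8.3]
0 tool delta TCP mm [  0.7 -29.7   8.3]
198 tool delta TCP mm [   0.8 -227.7    8.3]
215 tool delta TCP mm [   0.9 -244.7    8.3]
4.9 [ 0.4798 -0.1321  0.1473] x ang -8.67 tip z 0.13931866274185375 0.008 5.55094615808448e-05 [-0.21 -0.45  0.66]
[0.134  0.1341 0.1344 0.1345 0.1346 0.1346 0.1347 0.1347 0.1349 0.135
 0.1353 0.1353] 554
[[ 0.5   -0.101  0.189]
 [ 0.497 -0.1    0.19 ]
 [ 0.499 -0.098  0.197]
 [ 0.498 -0.096  0.197]
 [ 0.5   -0.101  0.197]]
```

>>> {"op": "arm_command", "data": {"rows": [[1,0,-1,0],[0,-6,0,0],[0,-6,0,0],[0,-6,0,0],[0,-6,0,0],[0,-6,0,0],[0,0,0,0]]}}

```text
time_s: 5.82
ee_pos: [0.4854, -0.1021, 0.1483]
tcp_rot: [0.997, -0.075, 0.0, -0.0]
wrist_force: [0.3, -0.4, 1.1]
width: 0.0002
grasp_force: 0.0
```

>>> {"op": "arm_command", "data": {"rows": [[0,-6,0,0],[0,-6,0,0],[0,-6,0,0],[0,-6,0,0],[0,0,0,0]]}}

```text
time_s: 6.45
ee_pos: [0.489, -0.0784, 0.1483]
tcp_rot: [0.997, -0.075, 0.0, -0.0]
wrist_force: [0.4, -0.3, 0.0]
width: 0.0001
grasp_force: 0.0
```

```bash
python3 rel.py; python3 - <<'E'
from h import *
im,d=ctrl.grab_frame("scene")
cv2.imwrite("pics/e.png",cv2.resize(im[130:230,230:390,::-1],(800,500),interpolation=cv2.INTER_CUBIC))
E
```

```text
-30 tool delta TCP mm [-0.3 54.8  9.3]
0 tool delta TCP mm [-0.3 24.8  9.3]
198 tool delta TCP mm [-1.000e-01 -1.732e+02  9.300e+00]
215 tool delta TCP mm [  -0.  -190.2    9.3]
6.45 [ 0.489  -0.0784  0.1483] x ang -8.63 tip z 0.1403108085809221 0.008 0.00013587697240002118 [ 0.43 -0.27  0.04]
```

View pics/e.png

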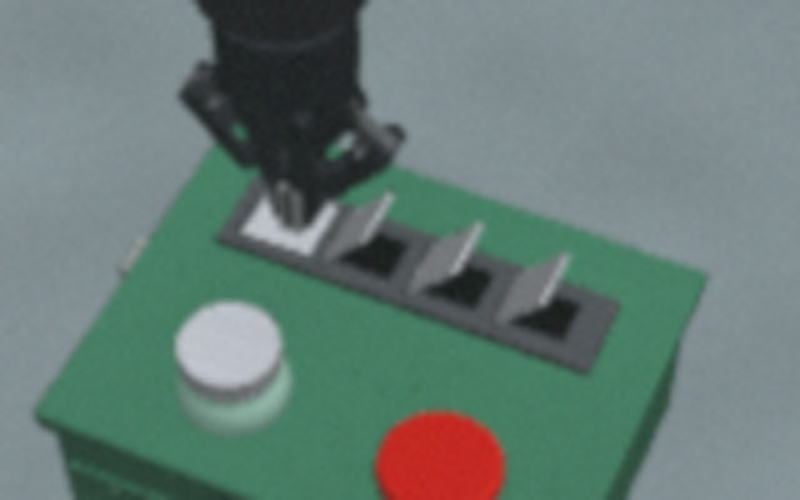

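Flap 1 (crop pixel 290,225) lies flat under the fingertip. Flaps 2–4 (365,235; 450,260; 540,290) are still up and the force is light, so I carry on.

>>> {"op": "arm_command", "data": {"rows": [[0,-7,0,0],[0,-7,0,0],[0,-7,0,0],[0,-7,0,0],[0,-7,0,0],[0,-7,0,0],[0,-7,0,0],[0,-7,0,0]]}}

```text
time_s: 7.5
ee_pos: [0.4974, -0.023, 0.1483]
tcp_rot: [0.997, -0.076, -0.0, -0.0]
wrist_force: [0.1, 0.2, 0.0]
width: -0.0
grasp_force: 0.0
```

>>> {"op": "arm_command", "data": {"rows": [[0,-7,0,0],[0,-7,0,0],[0,-7,0,0],[0,-7,0,0],[0,-7,0,0],[0,-7,0,0],[0,-7,0,0],[0,-7,0,0]]}}

```text
time_s: 8.5
ee_pos: [0.5059, 0.0324, 0.1483]
tcp_rot: [0.997, -0.076, -0.0, -0.0]
wrist_force: [-0.2, -1.2, 0.3]
width: 0.0001
grasp_force: 0.0
```

```bash
python3 rel.py
```

```text
-30 tool delta TCP mm [ -0.2 166.8   9.3]
0 tool delta TCP mm [ -0.2 136.8   9.3]
198 tool delta TCP mm [ -0.1 -61.2   9.3]
215 tool delta TCP mm [ -0.1 -78.2   9.3]
8.5 [0.5059 0.0324 0.1483] x ang -8.67 tip z 0.14027743789643599 0.008 5.040689097178777e-05 [-0.2  -1.16  0.27]
```

>>> {"op": "arm_command", "data": {"rows": [[0,-7,0,0],[0,-7,0,0],[0,-7,0,0],[0,-7,0,0],[0,-7,0,0],[0,-7,0,0],[0,-7,0,0],[0,-7,0,0]]}}

```text
time_s: 9.5
ee_pos: [0.5143, 0.0877, 0.1483]
tcp_rot: [0.997, -0.076, -0.0, 0.0]
wrist_force: [0.3, -0.3, 0.5]
width: 0.0001
grasp_force: 0.0
```

>>> {"op": "arm_command", "data": {"rows": [[0,-7,0,0],[0,-7,0,0],[0,-7,0,0],[0,-4,0,0],[0,0,0,0],[0,0,0,0]]}}

```text
time_s: 10.25
ee_pos: [0.5179, 0.1118, 0.1483]
tcp_rot: [0.997, -0.076, -0.0, 0.0]
wrist_force: [-0.7, 0.4, -0.5]
width: 0.0001
grasp_force: 0.0
```

```bash
python3 rel.py; python3 - <<'E'
from h import *
im,d=ctrl.grab_frame("scene")
cv2.imwrite("pics/f.png",cv2.resize(im[130:230,230:390,::-1],(800,500),interpolation=cv2.INTER_CUBIC))
E
```

```text
-30 tool delta TCP mm [-2.000e-01  2.472e+02  9.300e+00]
0 tool delta TCP mm [-2.000e-01  2.172e+02  9.300e+00]
198 tool delta TCP mm [-0.1 19.2  9.3]
215 tool delta TCP mm [-0.1  2.2  9.3]
10.25 [0.5179 0.1118 0.1483] x ang -8.67 tip z 0.14026518143958763 0.008 0.00010800361781466674 [-0.67  0.39 -0.53]
```

View pics/f.png

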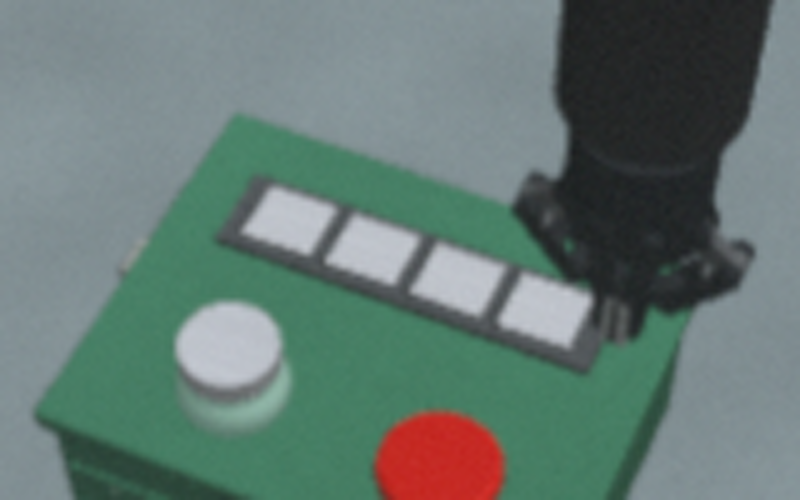

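All four flaps (crop pixels 290,218 to 545,308) lie flat, and the jar and red lid haven't moved. I'll lift straight up and hand in.

>>> {"op": "arm_command", "data": {"rows": [[0,-2,-15,0],[0,0,-40,0],[0,0,-40,0],[0,0,-20,0],[0,0,0,0],[0,0,0,0]]}}

```text
time_s: 11.05
ee_pos: [0.518, 0.1138, 0.2633]
tcp_rot: [0.997, -0.076, -0.0, -0.0]
wrist_force: [0.4, 0.3, 0.1]
width: -0.0002
grasp_force: 0.0
```

```bash
python3 rel.py|tail -1; python3 -c "
from bench import ctrl
print(ctrl.hand_in())"
```

```text
11.05 [0.518  0.1138 0.2633] x ang -8.68 tip z 0.2552882720949699 0.008 -0.0002344381921742578 [0.39 0.25 0.1 ]
the job is handed in; nothing more can be done
None
```

All four flaps were folded flat in one light stroke from the latch end, the wrist force readings stayed under 2 N, the jar and red lid on the crate look unmoved in the last picture, and the job is handed in at about 11 s (no verdict was returned).

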